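Load the slide plate into the bench fixture from behind the bottle and the driver holder

ROBOT

A 6-joint arm with a two-finger parallel gripper is mounted at the origin on a cart in front of the work surface, level with it; the furniture and walls round the work are solid. World frame = base frame: x ahead of the robot, y to its left, z up, the work surface at z = 0. Lengths are in m, angles in rad, forces in N, time in s.
With the tool pointing down it reaches from about 0.325 to 0.775 m from the base axis. Payload 5.5 kg.
Tool frame: the origin (TCP) lies at the very end of the fingers, on their centre line; the grasp point (between the pads) lies bot.grip_point_offset behind it (bot.grip_point_offset is the distance from the TCP to the grasp point, in m); z points along the fingers, y is the line along which they close (so a half turn about z gives the same grasp; the last joint's range is limited). The gripper opens to 85 mm and grips with 20 to 120 N. Pads are 22 mm wide; open, the fingers measure 114 mm over their backs; the gripper's body (76 mm by 85 mm) begins 54 mm behind the grasp point. The pads swing forward as they close: fully open they stand 13 mm farther back than shut.
Start: joints at [1.26, 0.091, 1.231, -0, 1.82, -0.057], TCP at [0.151, 0.581, 0.231] pointing down, gripper open.
Joint ranges: [-2.87, 2.87], [-0.86, 2.18], [0.17, 2.46], [-1.51, 4.65], [0.06, 2.69], [-2.65, 2.65]. Speed limits (rad/s): [2.57, 2.57, 3.01, 3.14, 3.14, 3.14].

INTERFACE

Orientations are given as a unit quaternion [x, y, z, w].
In Python, from rig import bot, viewer gives the robot as it stands. The module is installed in compiled form; this text tells all that it offers. Calls block until the motion is done:
- bot.movep(position, orientation): joint-space move of the TCP to a pose.
- bot.move_l(position, rot=None, rate=0.15): straight line of the TCP; rot=None keeps the orientation; rate is the mean speed in m/s.
- bot.move_joints(angles): joint-space move.
- bot.gripper_open() and bot.close_gripper(strength=None): open the fingers fully, or close them until they stop; strength is the grip in N (None keeps the last).
- bot.dwell(seconds).
- bot.inverse_kinematics(position, orientation): joint angles nearest the present ones, or None.
- bot.get_state(): the state.
- viewer.camera(name): name is "side" or "top"; returns (picture, depth): 400x640x3 uint8, red, green, blue; 400x640 float32, m along the optical axis (not along the pixel's ray), 0 where there is no reading.
- viewer.camera_model(name): a dict with "intrinsics" (3x3 intrinsics, pixels), "position" and "orientation" of the camera in the world. Camera axes: x right, y down, z forward; pixel columns grow to the right and rows downward; lengths in m; the calibration is good to about 2 mm. A picture is of the moment at which its call begins. camera_model takes no time and is no camera call.
A pose or a line that the arm cannot do raises bot.IKError and nothing moves.
- bot.sign_off(): hands the job in; it is judged then, once.
Trained networks look in the newest picture that a camera, given by its name, has taken for a name from the list of things; names that differ only in an ending like _2 or _b are one class to them, and where a whole thing is asked for, a point or a joint stands for the part that bears it (a point fixed in the world has none). Each returns a list of dicts, best first, with "p" (0 to 1); they miss things now and then, are a little off and sometimes report something else, mostly with a low value. They report only what shows in the picture. A call takes as long as a camera call. They do not tell look-alikes from the thing itself.
- viewer.find_in(label, camera): "centre" ([x, y, z] in m, in the coordinates of the camera as it stood for that picture, good to about 4 mm: the middle of the surface that is visible of it).
The state is a dict: "clock": time; "q": joint angles; "joint_velocities": joint speeds; "tau": joint torques, N m; "eef_pos": TCP position; "orientation": TCP orientation; "ft_force": force on the tool from outside, world axes, zero at the start; "ft_torque": the same for the moment, N m; "opening": finger opening in m; "grasp_force": force on a finger pad.
Only numpy, scipy, OpenCV 4.12 (cv2) and the standard library are available. Lean on these libraries where they do the work, as an engineer would, in place of code of your own. Each camera call takes 0.05 s, during which the arm holds its last target. There are 200 camera calls.

TASK

The steel slide plate is kept under the bar of its black plastic garage, and the dispensing bottle and the black screwdriver holder stand in front of it. First move the bottle and the holder upright onto the black rubber mat, and only then draw the slide plate out by its grip and push it under the bar of the aluminium fixture, flat and fully home against the back stop. With the plate home, put the holder back on the middle of the round cork pad and the bottle back on the middle of the square one, both upright; leave the tape roll and the white cup alone.

Things in the scene. Friction and masses are not known exactly. Their poses are not given: they have to be found in the camera images.
- bottle_centre (a point): dispensing bottle, white, with a pointed red needle cap: 44 mm diameter body up to 75 mm, 140 mm tall in all, 0.12 kg. The point is on its axis, 70 mm above its underside. z axis up along the bottle. It starts on the square cork pad.
- holder_neck (a point): black funnel-shaped screwdriver holder, 75 mm tall, 0.085 kg: foot about 60 x 60 mm, round neck 38 mm in diameter from 45 to 75 mm height, a small clip on its +y side. The point is on the neck's axis, 60 mm above its underside. Grasp the neck, best along its own x axis (clear of the clip). It starts on the round cork pad.
- slide_grip (a point): slide plate: steel, 90 mm long (x), 60 wide (y), 8 thick, 0.22 kg, with a black upright grip block on top near its rear end, 24 mm (x) by 16 mm (y), its top 44 mm above the plate's underside. The point is in the block, 30 mm above the plate's underside, 15 mm from the plate's rear edge and 75 mm from its leading (+x) edge. It starts in the garage.
- garage_mouth (a point): black plastic garage, fixed, grey bar across it. x points into the slot. The point is on the slot's floor (6 mm above the bench), mid-width, below the bar's front face. Bar over x 0 to 40 mm, its top 34 mm above the bench; slot 16 mm high, 72 wide, stop at x 46 mm. Draw the plate along -x at least 50 mm before lifting. The cork pads lie 105 mm before the mouth, 46 mm to each side.
- fixture_home (a point): aluminium fixture, fixed, steel bar across it. x points into the slot. The point is where the slide plate's grip point is with the plate fully home: 36 mm above the bench, 30 mm before the bar's front face. Floor 6 mm above the bench; bar 40 mm deep, top at 34 mm; slot 16 mm high, 72 wide, stop 46 mm behind the bar's front face; rails 8 mm high, 72 mm apart, for 45 mm before the bar.
- mat_top (a point): black rubber mat, 220 mm (x) by 130 mm (y), 3 mm thick, fixed: the side area. The point is the centre of its top.
- round_pad_top (a point): round cork pad, 88 mm diameter, 3 mm thick, fixed, in front of the garage: the holder's place. The point is the centre of its top.
- square_pad_top (a point): square cork pad, 74 mm, 3 mm thick, fixed, in front of the garage: the bottle's place. The point is the centre of its top.
- tape_roll: roll of brown tape lying flat, 90 mm across, 24 mm high, a bystander; origin at the centre of its underside
- cup: white ribbed cup, 66 mm wide, 59 mm tall with the wire ends, a bystander; origin at the centre of its underside
Mind the look-alikes: they are no part of the job. What is shaped like the part that bears bottle_centre but blue or purple is not meant.

How it is judged:
On the way, in this order (a step that is already met when the one before it is completed fails the run):
1. bottle and holder both stand upright on the rubber mat, the slide plate still in its garage (x of bottle_centre in the frame of mat_top between -0.095 and 0.095 m and y of bottle_centre in the frame of mat_top between -0.055 and 0.055 m and angle between each of bottle_centre, holder_neck's own z axis and vertical below 0.15 rad and height (world z) of bottle_centre between 0.063 and 0.083 m and x of holder_neck in the frame of mat_top between -0.095 and 0.095 m and y of holder_neck in the frame of mat_top between -0.055 and 0.055 m and height (world z) of holder_neck between 0.053 and 0.073 m and linear speed of each of flux_bottle, driver_holder below 0.02 m/s and distance of slide_grip from where it was at the start of the episode below 0.015 m), for 0.2 s.
2. the slide plate is fully home in the fixture while bottle and holder still stand on the mat (x of bottle_centre in the frame of mat_top between -0.095 and 0.095 m and y of bottle_centre in the frame of mat_top between -0.055 and 0.055 m and angle between each of bottle_centre, holder_neck's own z axis and vertical below 0.15 rad and height (world z) of bottle_centre between 0.063 and 0.083 m and x of holder_neck in the frame of mat_top between -0.095 and 0.095 m and y of holder_neck in the frame of mat_top between -0.055 and 0.055 m and height (world z) of holder_neck between 0.053 and 0.073 m and linear speed of each of flux_bottle, driver_holder below 0.02 m/s and x of slide_grip in the frame of fixture_home between -0.006 and 0.006 m and y of slide_grip in the frame of fixture_home between -0.008 and 0.008 m and z of slide_grip in the frame of fixture_home between -0.004 and 0.004 m and angle between the x axis of slide_grip and the x axis of fixture_home, either way round below 0.15 rad and angle between slide_grip's own z axis and vertical below 0.08 rad), for 0.2 s.
At the end, for the whole second after the job is handed in: The slide plate lies flat in the fixture within 6 mm of fully home, square to it within 0.15 rad; the bottle stands upright within 15 mm of the centre of the square pad and the holder within 15 mm of the centre of the round pad; all released and at rest (x of slide_grip in the frame of fixture_home between -0.006 and 0.006 m and y of slide_grip in the frame of fixture_home between -0.008 and 0.008 m and z of slide_grip in the frame of fixture_home between -0.004 and 0.004 m and angle between the x axis of slide_grip and the x axis of fixture_home, either way round below 0.15 rad and angle between slide_grip's own z axis and vertical below 0.08 rad and angle between each of bottle_centre, holder_neck's own z axis and vertical below 0.15 rad and height (world z) of bottle_centre between 0.063 and 0.083 m and height (world z) of holder_neck between 0.053 and 0.073 m and horizontal distance between bottle_centre and square_pad_top below 0.015 m and horizontal distance between holder_neck and round_pad_top below 0.015 m and linear speed of each of flux_bottle, driver_holder, slide below 0.02 m/s); the robot touches nothing.
It fails at once if the tape roll or the cup is pushed more than 30 mm (distance of any of tape_roll, cup from where it was at the start of the episode above 0.03 m).
It also fails if it takes over 128 s, if anything falls off the work surface, if the arm or the gripper's body presses on something with over 40 N, if the wrist force passes 120 N, or if a joint passes its speed limit or range.

## Working session

There is one attempt and no reset: what is moved stays moved. The work goes in short steps, each a Python script; the robot and the scene stay as the last script left them, time stands still between calls to the robot, and variables do not carry over. Pictures are saved under pics/ and viewed, at most 14 in all, crops included, and the job is handed in when it is done.

```bash
mkdir -p pics; cat > h.py <<'E'
import numpy as np, cv2
from scipy.spatial.transform import Rotation as R
from rig import bot, viewer
def cam(n,save=None):
    rgb,d=viewer.camera(n); m=viewer.camera_model(n)
    if save: cv2.imwrite(f'pics/{save}.png',rgb[:,:,::-1])
    return rgb,d,m
def w(p,m): return R.from_quat(m['orientation']).apply(p)+np.array(m['position'])
def cloud(d,m):
    K=np.array(m['intrinsics']); v,u=np.mgrid[0:d.shape[0],0:d.shape[1]]
    c=np.stack([(u-K[0,2])/K[0,0]*d,(v-K[1,2])/K[1,1]*d,d],-1)
    return w(c.reshape(-1,3),m).reshape(c.shape)
def pix(P,m):
    K=np.array(m['intrinsics']); c=R.from_quat(m['orientation']).inv().apply(np.array(P)-np.array(m['position']))
    return (K@c.T).T[...,:2]/c[...,2:]
E
cat > a.py <<'E'
from h import *
s=bot.get_state(); print(s['clock'],s['orientation'],bot.grip_point_offset,s['opening'])
for c in ('top','side'):
    rgb,d,m=cam(c,c+'0'); print(c,np.round(m['position'],3))
    np.savez(c+'0.npz',rgb=rgb,P=cloud(d,m),d=d)
    for n in 'bottle_centre holder_neck slide_grip garage_mouth fixture_home mat_top round_pad_top square_pad_top tape_roll cup'.split():
        for r in viewer.find_in(n,c)[:4]:
            p=w(np.array(r['centre']),m); print(n,round(r['p'],2),np.round(p,3),np.round(pix(p[None],m)[0]))
E
python3 a.py
```

```text
0.0 [ 1.26573661e-01  9.91956696e-01 -9.91208069e-04 -1.95739433e-04] 0.0187 0.08570597974234061
top [0.455 0.062 1.134]
bottle_centre 0.77 [0.378 0.017 0.076] [343. 264.]
bottle_centre 0.61 [ 0.408 -0.058  0.074] [369. 253.]
bottle_centre 0.58 [0.472 0.053 0.08 ] [330. 232.]
bottle_centre 0.53 [0.358 0.1   0.078] [314. 272.]
holder_neck 0.61 [0.464 0.135 0.012] [303. 235.]
slide_grip 0.77 [0.547 0.105 0.015] [312. 207.]
garage_mouth 0.89 [0.583 0.11  0.035] [310. 195.]
fixture_home 0.66 [0.567 0.358 0.017] [230. 203.]
mat_top 0.85 [ 0.583 -0.124  0.007] [386. 194.]
round_pad_top 0.81 [0.452 0.141 0.004] [301. 239.]
square_pad_top 0.75 [0.479 0.048 0.002] [331. 229.]
square_pad_top 0.44 [ 0.584 -0.124  0.004] [386. 194.]
tape_roll 0.58 [0.764 0.235 0.022] [269. 139.]
tape_roll 0.29 [0.583 0.111 0.034] [309. 195.]
cup 0.87 [ 0.764 -0.27   0.016] [431. 136.]
cup 0.49 [0.545 0.106 0.014] [312. 208.]
side [ 0.425 -1.053  0.66 ]
bottle_centre 0.93 [0.469 0.039 0.059] [283. 208.]
bottle_centre 0.92 [ 0.407 -0.08   0.058] [260. 234.]
bottle_centre 0.75 [ 0.372 -0.008  0.06 ] [245. 219.]
bottle_centre 0.74 [0.349 0.092 0.073] [236. 196.]
holder_neck 0.79 [0.445 0.129 0.05 ] [273. 195.]
holder_neck 0.34 [ 0.585 -0.129  0.006] [338. 259.]
slide_grip 0.76 [0.547 0.098 0.014] [311. 210.]
slide_grip 0.33 [ 0.473  0.033 -0.005] [286. 230.]
garage_mouth 0.93 [0.588 0.071 0.03 ] [327. 209.]
fixture_home 0.94 [0.574 0.335 0.012] [312. 174.]
mat_top 0.7 [ 0.586 -0.127  0.009] [338. 257.]
round_pad_top 0.66 [0.427 0.131 0.004] [267. 210.]
square_pad_top 0.48 [ 0.472  0.034 -0.   ] [285. 228.]
tape_roll 0.74 [0.431 0.128 0.004] [268. 210.]
tape_roll 0.68 [0.752 0.223 0.015] [374. 186.]
tape_roll 0.59 [ 0.76  -0.262  0.022] [429. 283.]
cup 0.64 [ 0.761 -0.261  0.021] [429. 283.]
```

```bash
python3 - <<'E'
import cv2
t=cv2.imread('pics/top0.png');cv2.imwrite('pics/topc.png',cv2.resize(t[120:300,200:440],None,fx=3.3,fy=3.3,interpolation=cv2.INTER_CUBIC)[:600])
t=cv2.imread('pics/side0.png');cv2.imwrite('pics/sidec.png',cv2.resize(t[140:300,200:440],None,fx=3.3,fy=3.3,interpolation=cv2.INTER_CUBIC))
E
```

```text
(no output)
```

View pics/topc.png

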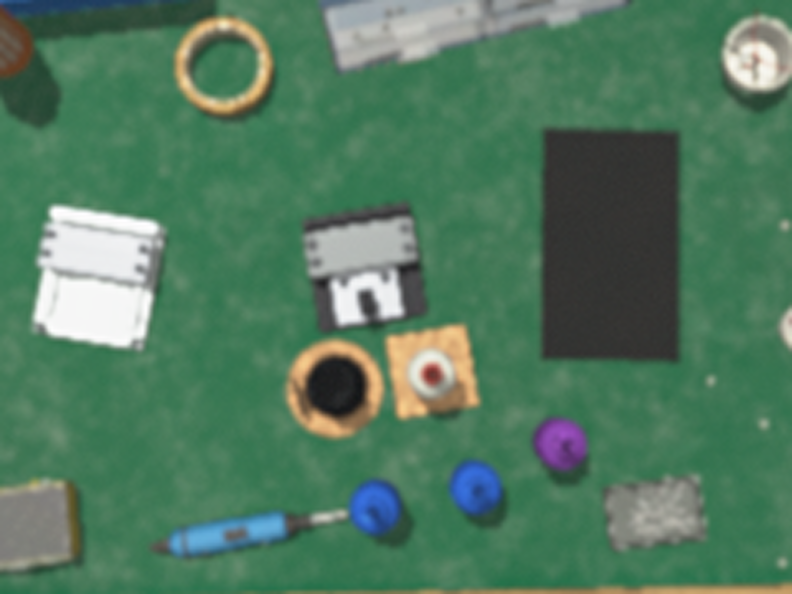

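View pics/sidec.png

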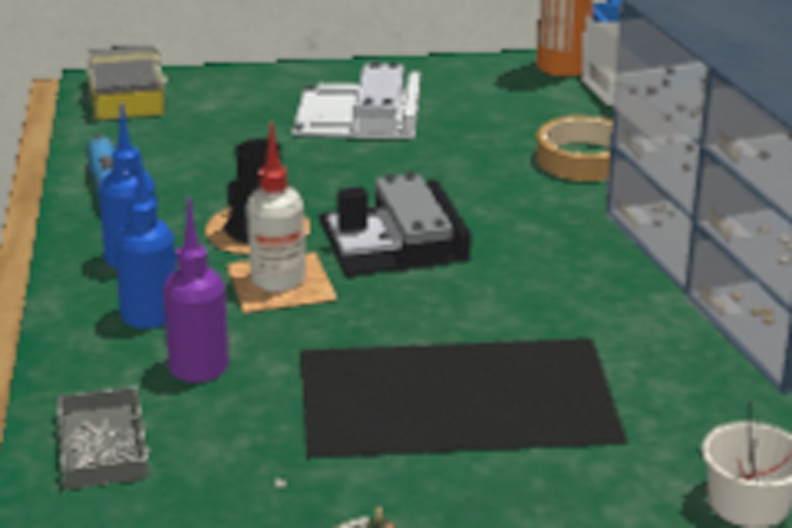

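The look-alike bottles in the top picture are blue at (314,272) and (343,264), purple at (370,253), and white with a red cap at (331,232). The enlarged crops confirm the white one on the square cork pad, at (283,208) in the side picture, is the one meant. The black holder stands on the round pad at top (301,237), with its clip on the left. The plate's grip block is at top (312,210), and the fixture is at (230,203).

Next I'll refine the poses from depth and colour.

```bash
cat > meas.py <<'E'
from h import *
def reg(P,rgb,box,zr,f=None):
    x0,x1,y0,y1=box
    k=(P[...,0]>x0)&(P[...,0]<x1)&(P[...,1]>y0)&(P[...,1]<y1)&(P[...,2]>zr[0])&(P[...,2]<zr[1])
    if f is not None: k&=f
    return k
def rect(p):
    (c,s,a)=cv2.minAreaRect((p[:,:2]*1000).astype(np.float32)); a=(a+45)%90-45
    return np.round(c,1),np.round(s,1),round(a,1)
if __name__=='__main__':
  for c in ('top','side'):
    D=np.load(c+'0.npz'); P,rgb=D['P'],D['rgb'].astype(int); g=rgb.sum(2); V=rgb.max(2)-rgb.min(2)
    R_,G,B=rgb[...,0],rgb[...,1],rgb[...,2]
    print(c)
    for n,box,zr,f in [('gbar',(.54,.66,.03,.19),(.026,.042),None),('fbar',(.52,.66,.27,.45),(.026,.042),None),
      ('block',(.52,.575,.07,.15),(.038,.06),None),('mat',(.44,.72,-.22,-.03),(-.01,.012),g<200),
      ('neck',(.40,.52,.09,.18),(.06,.09),None),('foot',(.38,.52,.07,.2),(.008,.045),g<150),
      ('round',(.38,.52,.06,.22),(-.01,.012),(R_>G+15)&(R_>120)),('square',(.42,.54,-.02,.098),(-.01,.012),(R_>G+15)&(R_>120)),
      ('bottle',(.43,.52,0.01,.09),(.03,.076),None),('cap',(.42,.53,0.0,.1),(.08,.16),None),
      ('gar',(.48,.66,.02,.2),(.012,.06),None),('plate',(.5,.58,.06,.16),(.008,.024),g>450)]:
        p=P[reg(P,rgb,box,zr,f)]
        if len(p)>3: print(n,len(p),'mean',np.round(p.mean(0)*1000,1),'med z',round(np.median(p[:,2])*1000,1),*rect(p))
E
python3 meas.py
```

```text
top
gbar 488 mean [589.6 113.4  34. ] med z 34.4 [594.1 113.8] [55.5 99.6] 8.9
fbar 499 mean [590.9 355.   34. ] med z 34.4 [595.1 355.2] [100.4  55.5] -10.7
block 45 mean [538.1 108.5  49.3] med z 50.0 [550.4 120.3] [44.8 47.6] -8.1
mat 2848 mean [ 585.  -121.1    3.4] med z 3.4 [ 586.4 -120.7] [128.7 217.1] -2.5
neck 54 mean [460.8 140.2  76.9] med z 77.7 [460.8 138.8] [34.9 34.4] -1.2
foot 153 mean [457.  137.2  18.7] med z 13.6 [458.  137.4] [47.  50.6] -34.4
round 507 mean [462.1 118.    3.6] med z 3.5 [459.1 121.4] [ 86.6 128.2] 3.7
square 405 mean [472.3  50.9   3.2] med z 3.2 [470.3  55.4] [75.1 85.4] 8.9
bottle 32 mean [468.9  53.4  72.6] med z 73.4 [470.4  52.4] [40.5 40.3] -1.5
cap 99 mean [469.9  51.7  93.6] med z 85.0 [470.2  51. ] [31.6 34.3] -1.3
gar 856 mean [575.3 112.6  28.4] med z 32.2 [554.5 108.3] [139.   99.8] 8.0
plate 219 mean [542.3 109.5  14.3] med z 14.4 [542.4 110.1] [45.5 61.9] 8.3
side
gbar 320 mean [585.5 104.9  32.5] med z 32.7 [579.4 109.9] [ 78.8 110.4] 23.7
fbar 193 mean [588.1 347.7  32.5] med z 32.8 [594.6 348.6] [104.7  54.1] -11.2
block 55 mean [536.  103.1  45.4] med z 46.0 [551.2 116.5] [67.1 24.3] 34.6
mat 3106 mean [ 585.6 -127.4    2.1] med z 2.1 [ 586.9 -120.1] [143.  223.6] -2.6
neck 99 mean [456.8 137.3  71.1] med z 72.3 [459.9 136.3] [35.9 38.5] 25.9
foot 72 mean [440.7 135.6  23.3] med z 22.5 [438.1 139.9] [17.5 58.9] 12.7
round 114 mean [449.7 106.5   1.9] med z 2.0 [458.7 116.1] [ 86.9 117.2] 3.2
square 242 mean [474.1  38.1   2.2] med z 2.3 [470.7  55.1] [73.3 91.4] 7.7
bottle 284 mean [469.6  33.9  54.4] med z 54.8 [471.   38.7] [44.6 27.9] 5.4
cap 123 mean [469.3  43.9  98.9] med z 97.8 [470.5  45.6] [27.  28.5] -36.9
gar 778 mean [567.6  94.2  27.9] med z 29.8 [545.4 100.9] [161.8 112. ] 13.9
plate 77 mean [543.7  95.4  13.2] med z 13.0 [542.  106.8] [40.3 62.1] 6.2
```

```bash
python3 - <<'E'
from meas import *
D=np.load('top0.npz'); P,rgb=D['P'],D['rgb'].astype(int); R_,G,B=[rgb[...,i] for i in range(3)]; g=rgb.sum(2)
notgreen=~((G>R_+12)&(G>B))
for n,box,sgn in [('gar',(.5,.66,.03,.19),8.4),('fix',(.46,.68,.25,.46),-10)]:
    k=reg(P,rgb,box,(.0045,.045),notgreen).astype(np.uint8)
    nl,lab,st,_=cv2.connectedComponentsWithStats(k); i=1+st[1:,4].argmax(); p=P[lab==i]; print(n,'foot',*rect(p))
    b=P[reg(P,rgb,box,(.0325,.0365))]
    for a in np.arange(sgn-4,sgn+4.1,1):
        t=np.radians(a); e=np.array([np.cos(t),np.sin(t)]); f=np.array([-e[1],e[0]])
        X=b[:,:2]@e*1000; Y=b[:,:2]@f*1000
        # front-edge per column: spread is min at the right yaw
        bins=np.digitize(Y,np.arange(Y.min()+6,Y.max()-6,4)); fr=[X[bins==j].min() for j in np.unique(bins)[1:-1] if (bins==j).sum()>3]
        bx=np.median(fr); mid=(Y.min()+Y.max())/2
        print(round(a,1),'front std',round(np.std(fr),2),'front',round(bx,1),'Ymid',round(mid,1),'W',round(np.ptp(Y),1),'D',round(np.ptp(X),1),'mouth',np.round(bx*e+mid*f,1))
k=reg(P,rgb,(.50,.575,.07,.15),(.045,.06)).astype(np.uint8); k&=(P[...,0]<.556)
p=P[k>0]; print('block',len(p),p.mean(0)*1000,*rect(p))
# pads, circle/rect by component, neck, bottle axis
cork=(R_>G+15)&(R_>120)
for n,box in [('round',(.4,.52,.085,.2)),('square',(.42,.52,0.0,.094))]:
    p=P[reg(P,rgb,box,(-.004,.008),cork)]; print(n,cv2.minEnclosingCircle((p[:,:2]*1000).astype(np.float32)),*rect(p))
for n,zr,box in [('neck',(.074,.085),(.42,.5,.1,.18)),('shoulder',(.06,.084),(.43,.51,.01,.09)),('tip',(.11,.16),(.43,.51,.01,.09))]:
    p=P[reg(P,rgb,box,zr)]; print(n,len(p),p.mean(0)*1000,cv2.minEnclosingCircle((p[:,:2]*1000).astype(np.float32)))
k=reg(P,rgb,(.42,.5,.1,.19),(.01,.09),g<150); p=P[k]; c=np.array([.4608,.1388]); r=np.linalg.norm(p[:,:2]-c,axis=1); print('clip', np.round(np.c_[p[r>.026]*1000],0).tolist())
for b in ((.378,.017),(.408,-.058),(.358,.1)):
    p=P[reg(P,rgb,(b[0]-.04,b[0]+.04,b[1]-.04,b[1]+.04),(.05,.16))]; print('lookalike',np.round(p.mean(0)*1000))
E
```

```text
gar foot [568.1 110.2] [102.5  99.8] 8.1
4.4 front std 2.65 front 575.5 Ymid 67.5 W 101.4 D 42.6 mouth [568.7 111.5]
5.4 front std 2.33 front 576.7 Ymid 57.1 W 101.0 D 41.5 mouth [568.7 111.1]
6.4 front std 2.07 front 577.5 Ymid 46.7 W 100.6 D 40.7 mouth [568.7 110.8]
7.4 front std 1.87 front 578.3 Ymid 36.3 W 100.1 D 40.2 mouth [568.8 110.5]
8.4 front std 1.56 front 578.9 Ymid 25.9 W 99.6 D 39.9 mouth [568.9 110.2]
9.4 front std 1.98 front 579.3 Ymid 15.5 W 99.1 D 40.6 mouth [569.  109.9]
10.4 front std 1.51 front 579.6 Ymid 5.1 W 99.2 D 41.8 mouth [569.1 109.7]
11.4 front std 1.77 front 579.6 Ymid -5.4 W 99.5 D 42.9 mouth [569.2 109.2]
12.4 front std 1.9 front 579.2 Ymid -16.0 W 99.7 D 44.0 mouth [569.1 108.8]
fix foot [565.4 360.9] [104.7 116.2] -9.5
-14.0 front std 2.33 front 465.9 Ymid 488.0 W 98.3 D 44.4 mouth [570.2 360.8]
-13.0 front std 2.0 front 474.4 Ymid 479.7 W 98.5 D 42.9 mouth [570.2 360.7]
-12.0 front std 1.78 front 482.6 Ymid 471.2 W 98.6 D 41.5 mouth [570.  360.5]
-11.0 front std 3.47 front 490.9 Ymid 462.4 W 99.0 D 40.3 mouth [570.1 360.3]
-10.0 front std 3.08 fron
[... 557 characters left out ...]
917663574219, 50.267154693603516), 50.87276077270508) [471.   50.5] [75.3 75.4] 8.3
neck 47 [460.49247264 139.13920686  78.34164001] ((460.2997131347656, 138.71168518066406), 18.942705154418945)
shoulder 127 [469.30280378  51.48726012  78.35966021] ((469.2553405761719, 51.4041862487793), 21.793561935424805)
tip 9 [469.25121404  51.05399828 123.80920598] ((468.339599609375, 51.424015045166016), 4.383080959320068)
clip [[446.0, 162.0, 13.0], [443.0, 159.0, 11.0], [442.0, 120.0, 13.0], [440.0, 156.0, 12.0], [437.0, 150.0, 12.0], [437.0, 129.0, 12.0], [434.0, 141.0, 11.0], [434.0, 138.0, 11.0], [434.0, 135.0, 11.0]]
lookalike [371.  15.  82.]
lookalike [406. -59.  82.]
lookalike [356. 102.  81.]
```

```bash
cat >> h.py <<'E'
def down(psi,flip=False):
    return (R.from_euler('z',psi+(180 if flip else 0),degrees=True)*R.from_quat([0,1,0,0])).as_quat()
def tilt(az,th,flip=False):
    a,t=np.radians([az,th]); u=np.array([np.cos(a),np.sin(a),0]); z=-np.sin(t)*u-np.array([0,0,np.cos(t)])
    y=np.cross([0,0,1],u)*(-1 if flip else 1); return R.from_matrix(np.c_[np.cross(y,z),y,z]).as_quat()
def tcp(g,q,back=0):  # TCP so that the grasp point is g, 'back' m behind along the tool
    return np.array(g)+R.from_quat(q).apply([0,0,bot.grip_point_offset-back])
E
python3 - <<'E'
from h import *
def test(n,g,q,back=.09):
    a=bot.inverse_kinematics(tcp(g,q),q); b=bot.inverse_kinematics(tcp(g,q,back),q)
    print(n,None if a is None else np.round(a,2), None if b is None else np.round(b,2))
for th in (45,):
  for az in (-120,-90,-60,-30,0,60,90):
    for fl in (0,1):
      test(('pick',az,fl),(.4693,.0514,.058),tilt(az,th,fl)); 
for az in (-160,-180,-120,-90):
    for fl in (0,1): test(('place',az,fl),(.53,-.122,.058),tilt(az,45,fl))
for fl in (0,1):
    test(('hold',fl),(.4605,.139,.063),down(-80,fl)); test(('holdmat',fl),(.64,-.12,.063),down(-90,fl)); test(('holdmat0',fl),(.64,-.12,.063),down(0,fl))
    test(('grip',fl),(.536,.108,.037),down(8.4,fl)); test(('fix',fl),(.54,.365,.037),down(-10,fl)); test(('fix-60',fl),(.481,.376,.039),down(-10,fl))
E
```

```text
('pick', -120, 0) [-0.48 -0.39  2.18  0.8   1.38 -0.13] [-0.64 -0.47  2.12  0.78  1.6  -0.14]
('pick', -120, 1) None None
('pick', -90, 0) [-0.43 -0.03  1.87  0.7   1.66 -0.49] [-0.54 -0.03  1.75  0.68  1.82 -0.5 ]
('pick', -90, 1) None [-0.54 -0.03  1.75  0.68  1.82  2.64]
('pick', -60, 0) [-0.3   0.23  1.6   0.53  1.9  -0.8 ] [-0.37  0.28  1.41  0.52  2.05 -0.79]
('pick', -60, 1) [-0.3   0.23  1.6   0.53  1.9   2.34] [-0.37  0.28  1.41  0.52  2.05  2.35]
('pick', -30, 0) [-0.14  0.4   1.39  0.3   2.08 -1.14] [-0.18  0.49  1.15  0.31  2.23 -1.13]
('pick', -30, 1) [-0.14  0.4   1.39  0.3   2.08  2.  ] [-0.18  0.49  1.15  0.31  2.23  2.01]
('pick', 0, 0) [ 0.02  0.47  1.3   0.02  2.16 -1.54] [ 0.02  0.59  1.02  0.02  2.32 -1.54]
('pick', 0, 1) [0.02 0.47 1.3  0.02 2.16 1.6 ] [0.02 0.59 1.02 0.02 2.32 1.6 ]
('pick', 60, 0) [ 0.35  0.31  1.5  -0.51  1.94 -2.3 ] [ 0.41  0.38  1.29 -0.51  2.09 -2.32]
('pick', 60, 1) [ 0.35  0.31  1.5  -0.51  1.94  0.84] [ 0.41  0.38  1.29 -0.51  2.09  0.82]
('pick', 90, 0) [ 0.47  0.09  1.75 -0.69  1.69 -2.61] [ 0.57  0.11  1.61 -0.67  1.85 -2.62]
('pick'
[... 884 characters left out ...]
  0.23  1.25 -0.    1.66 -1.81]
('grip', 0) [ 0.14  0.01  1.69 -0.    1.44 -1.58] [ 0.14 -0.04  1.58 -0.    1.6  -1.58]
('fix', 0) [ 0.54  0.29  1.39 -0.    1.46 -0.85] [ 0.54  0.24  1.28 -0.    1.62 -0.85]
('fix-60', 0) [ 0.61  0.18  1.51 -0.    1.45 -0.79] [ 0.61  0.13  1.4  -0.    1.61 -0.79]
('hold', 1) None None
('holdmat', 1) None None
('holdmat0', 1) [-0.24  0.27  1.36 -0.    1.51  1.33] [-0.24  0.23  1.25 -0.    1.66  1.33]
('grip', 1) [ 0.14  0.01  1.69 -0.    1.44  1.56] [ 0.14 -0.04  1.58 -0.    1.6   1.56]
('fix', 1) [ 0.54  0.29  1.39 -0.    1.46  2.29] [ 0.54  0.24  1.28 -0.    1.62  2.29]
('fix-60', 1) [ 0.61  0.18  1.51 -0.    1.45  2.35] [ 0.61  0.13  1.4  -0.    1.61  2.35]
```

```bash
cat > s1.py <<'E'
from h import *
def st(t): s=bot.get_state(); print(t,round(s['clock'],1),np.round(s['eef_pos'],4),'op',round(s['opening'],4),'gf',round(s['grasp_force'],1),'F',np.round(s['ft_force'],1))
q=tilt(-75,45); g=np.array([.4693,.0514,.062]); t=np.array([.531,-.119,.0625])
for p in (tcp(g,q),tcp(g,q,.12),tcp(t,q),tcp(t+[0,0,.06],q),tcp(t,q,.12)): assert bot.inverse_kinematics(p,q) is not None
bot.movep([.42,.15,.35],down(-70)); st('mid')
bot.movep(tcp(g+[0,0,.06],q,.14),q)
bot.move_l(tcp(g,q,.09)); st('pre')
bot.move_l(tcp(g,q),rate=.08); bot.close_gripper(40); st('closed')
bot.move_l(tcp(g+[0,0,.06],q),rate=.08); st('lift'); cam('side','lift')
bot.move_l(tcp(t+[0,0,.06],q)); bot.move_l(tcp(t+[0,0,.001],q),rate=.06); st('down')
bot.gripper_open(); bot.dwell(.3); bot.move_l(tcp(t,q,.1)); bot.move_l(tcp(t,q,.1)+[0,0,.1],rate=.25); st('out')
cam('side','mat1')
E
python3 s1.py; python3 -c "
import cv2
a=cv2.imread('pics/lift.png');b=cv2.imread('pics/mat1.png')
cv2.imwrite('pics/l1.png',cv2.resize(cv2.hconcat([a[60:320,180:440],b[60:320,180:440]]),None,fx=1.5,fy=1.5))"
```

```text
mid 3.0 [0.4199 0.1506 0.3496] op 0.0854 gf 0.0 F [ 0.2 -0.2 -0.1]
pre 4.8 [0.4829 0.0028 0.1137] op 0.0855 gf 0.0 F [ 1.  -0.4  0.7]
closed 6.6 [0.4661 0.0641 0.0491] op 0.0424 gf 40.7 F [-0.3 -1.6  1.8]
lift 7.5 [0.4656 0.0642 0.1083] op 0.0424 gf 40.6 F [-0.1 -0.7 -1.7]
down 10.0 [ 0.5278 -0.1064  0.0508] op 0.0423 gf 40.5 F [ 0.2  0.5 -0.1]
out 12.2 [ 0.5459 -0.1741  0.2201] op 0.0856 gf 0.0 F [-0.1 -0.5 -1.2]
```

View pics/l1.png

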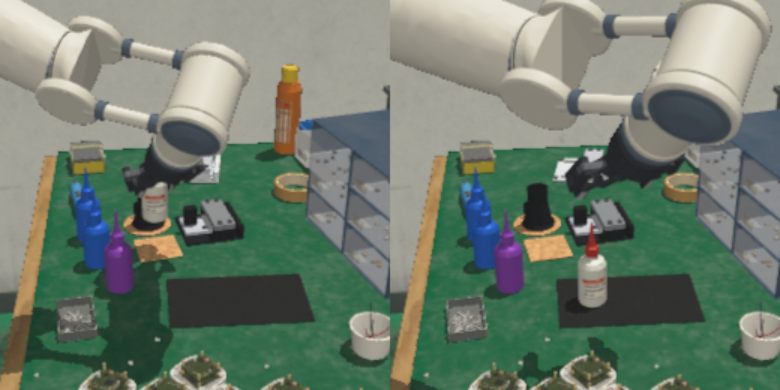

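The bottle was lifted cleanly and now stands upright on the mat, at right-panel (592,275). Next is the holder.

```bash
cat > s2.py <<'E'
from h import *
def st(t): s=bot.get_state(); print(t,round(s['clock'],1),np.round(s['eef_pos'],4),'op',round(s['opening'],4),'gf',round(s['grasp_force'],1),'F',np.round(s['ft_force'],1))
q=down(-80); g=np.array([.4605,.139,.065]); t=np.array([.641,-.123,.0655])
bot.movep(tcp(g,q,.15),q); st('pre')
bot.move_l(tcp(g,q),rate=.12); bot.close_gripper(40); st('closed')
bot.move_l(tcp(g,q,.1),rate=.12); st('lift')
bot.move_l(tcp(t,q,.1)); bot.move_l(tcp(t,q)+[0,0,.001],rate=.08); st('down')
bot.gripper_open(); bot.dwell(.3); bot.move_l(tcp(t,q,.13),rate=.2)
qg=down(8.4); bot.movep(tcp([.5,.09,.037],qg,.18),qg); st('out')
for c in ('top','side'):
    rgb,d,m=cam(c,c+'2'); np.savez(c+'2.npz',rgb=rgb,P=cloud(d,m))
E
python3 s2.py; python3 - <<'E'
from meas import *
D=np.load('top2.npz'); P,rgb=D['P'],D['rgb'].astype(int); R_,G,B=[rgb[...,i] for i in range(3)]; cork=(R_>G+15)&(R_>110)
for n,zr,box in [('neck',(.074,.085),(.6,.7,-.18,-.06)),('shoulder',(.06,.084),(.48,.58,-.17,-.06)),('block',(.045,.06),(.5,.556,.07,.15))]:
    p=P[reg(P,rgb,box,zr)]; print(n,len(p),*([p.mean(0)*1000,*rect(p)] if len(p)>3 else []))
k=reg(P,rgb,(.36,.54,-.03,.22),(-.004,.01),cork).astype(np.uint8); nl,lab,s,c=cv2.connectedComponentsWithStats(k)
for i in range(1,nl):
    if s[i,4]>60: p=P[lab==i]; print('pad',len(p),p.mean(0)*1000,*rect(p))
a=cv2.imread('pics/side2.png');b=cv2.imread('pics/top2.png')
cv2.imwrite('pics/l2.png',cv2.resize(cv2.hconcat([a[60:320,180:440],b[60:320,180:440]]),None,fx=1.5,fy=1.5))
E
```

```text
pre 13.5 [0.4607 0.1384 0.1957] op 0.0855 gf 0.0 F [ 0.4 -0.1  0.1]
closed 15.4 [0.4605 0.139  0.0467] op 0.0367 gf 40.3 F [-1.8 -1.4  3. ]
lift 16.4 [0.4601 0.1389 0.1451] op 0.0366 gf 40.0 F [-0.4 -0.6 -1.9]
down 20.0 [ 0.6415 -0.1231  0.0487] op 0.0367 gf 40.0 F [-0.5  0.7 -0.7]
out 22.8 [0.5    0.0896 0.1973] op 0.0853 gf 0.0 F [ 0.1 -0.1 -0.4]
neck 49 [ 641.85588588 -124.34425852   78.0073203 ] [ 640.6 -124.1] [35.7 35.9] -1.7
shoulder 130 [ 530.32643811 -115.97550682   77.38008325] [ 531.4 -118.7] [40.8 42.9] 42.8
block 0
pad 210 [449.35524071  57.91109469   3.47224847] [449.8  57.2] [36.2 56.2] 8.3
pad 322 [438.89788263 136.65601522   3.54149011] [436.6 134.9] [44.6 77.8] 5.8
```

View pics/l2.png

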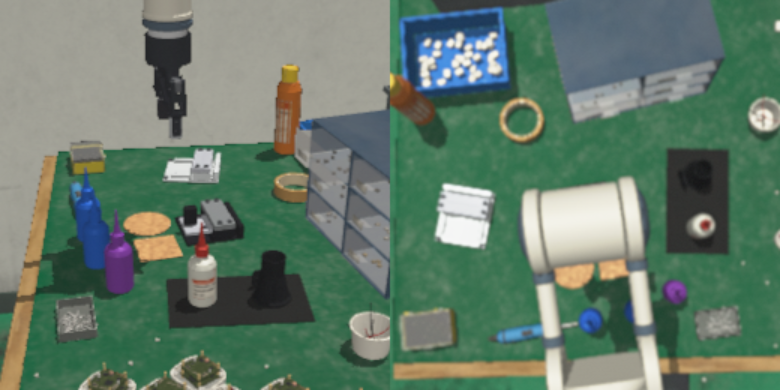

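Both stand upright on the mat, with the bottle at side-panel (203,280) and the holder at (272,280). Next I'll draw the plate out.

```bash
cat > s3.py <<'E'
from h import *
def st(t): s=bot.get_state(); print(t,round(s['clock'],1),np.round(s['eef_pos'],4),'op',round(s['opening'],4),'gf',round(s['grasp_force'],1),'F',np.round(s['ft_force'],1))
yg,yf=np.radians(8.4),np.radians(-10)
q=down(8.4); g=np.array([.5357,.108,.038]); e=np.array([np.cos(yg),np.sin(yg),0])
bot.movep(tcp(g,q,.1),q); bot.move_l(tcp(g,q),rate=.1); bot.close_gripper(80); st('closed')
bot.move_l(tcp(g-.02*e,q),rate=.05); st('d20')
bot.move_l(tcp(g-.062*e,q),rate=.06); st('d62')
bot.move_l(tcp(g-.066*e+[0,0,.06],q),rate=.08); st('lift')
qf=down(-10); ef=np.array([np.cos(yf),np.sin(yf),0]); h=np.array([.540,.3654,.038]); 
bot.move_l(tcp(h-.075*ef+[0,0,.06],qf),qf,rate=.15); st('fix')
for c in ('top','side'):
    rgb,d,m=cam(c,c+'3'); np.savez(c+'3.npz',rgb=rgb,P=cloud(d,m))
E
python3 s3.py; python3 - <<'E'
import cv2
a=cv2.imread('pics/side3.png');b=cv2.imread('pics/top3.png')
cv2.imwrite('pics/l3.png',cv2.hconcat([cv2.resize(a[100:230,230:390],None,fx=2.5,fy=2.5),cv2.resize(b[140:270,180:340],None,fx=2.5,fy=2.5)]))
E
```

```text
closed 25.1 [0.5359 0.108  0.0196] op 0.0151 gf 78.3 F [0.  0.6 2.7]
d20 25.6 [0.515  0.105  0.0196] op 0.015 gf 78.7 F [-4.5 -0.6  7. ]
d62 26.5 [0.4737 0.0989 0.0195] op 0.0146 gf 78.7 F [-3.2 -0.6  6.5]
lift 27.4 [0.4701 0.0983 0.0788] op 0.0148 gf 77.9 F [ 0.1 -0.2 -1.9]
fix 29.4 [0.4663 0.3779 0.0794] op 0.0149 gf 77.8 F [-0.8 -0.7 -1.9]
```

View pics/l3.png

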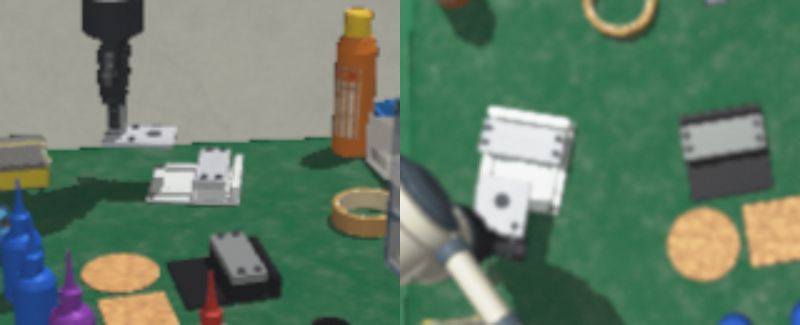

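The plate is held level in front of the fixture, and the pads are visible at right-panel (303,245) and (375,230). I'll check the plate and pad geometry.

```bash
python3 - <<'E'
from meas import *
D=np.load('top3.npz'); P,rgb=D['P'],D['rgb'].astype(int); R_,G,B=[rgb[...,i] for i in range(3)]; cork=(R_>G+15)&(R_>110); g=rgb.sum(2)
p=P[reg(P,rgb,(.44,.6,.3,.45),(.064,.085),g>330)]; print('plate',len(p),p.mean(0)*1000,*rect(p))
k=reg(P,rgb,(.36,.54,-.03,.22),(-.004,.01),cork).astype(np.uint8); nl,lab,s,c=cv2.connectedComponentsWithStats(k)
for i in range(1,nl):
    if s[i,4]>60: p=P[lab==i]; print('pad',len(p),p.mean(0)*1000,*rect(p), cv2.minEnclosingCircle((p[:,:2]*1000).astype(np.float32)))
D=np.load('side3.npz'); P,rgb=D['P'],D['rgb'].astype(int); g=rgb.sum(2)
p=P[reg(P,rgb,(.44,.6,.3,.45),(.064,.085),g>330)]; print('plate side',len(p),p.mean(0)*1000,*rect(p))
E
```

```text
plate 408 [510.75025657 366.59064622  74.4107325 ] [509.5 369.2] [60.3 63. ] -11.7
pad 601 [470.84860996  50.51671622   3.47822387] [470.9  50.5] [75.3 75.4] 8.2 ((469.8582763671875, 50.29597091674805), 50.7430419921875)
pad 652 [456.82319231 141.34279111   3.56360588] [457.5 142.4] [87.5 84.8] 43.6 ((457.0666198730469, 141.6473846435547), 44.5616569519043)
plate side 217 [498.61485032 361.30729113  72.54438975] [496.4 370. ] [69.4 90.1] -6.5
```

```bash
cat > s4.py <<'E'
from h import *
def st(t): s=bot.get_state(); print(t,round(s['clock'],1),np.round(s['eef_pos'],4),'op',round(s['opening'],4),'gf',round(s['grasp_force'],1),'F',np.round(s['ft_force'],1)); return s
yf=np.radians(-10); q=down(-10); e=np.array([np.cos(yf),np.sin(yf),0]); f=np.array([-e[1],e[0],0]); h=np.array([.540,.3654,.038])+.001*f
bot.move_l(tcp(h-.068*e+[0,0,.0015],q),rate=.08); st('low')
bot.move_l(tcp(h-.05*e+[0,0,.0015],q),rate=.05)
x=-.05
while x<.008:
    x+=.004 if x<-.008 else .001
    bot.move_l(tcp(h+x*e+[0,0,.001],q),rate=.04); F=bot.get_state()['ft_force']; 
    if x>-.009 or abs(F@e)>6: print(round(x,3),np.round([F@e,F@f,F[2]],1))
    if F@e<-15: break
st('home')
E
python3 s4.py
```

```text
low 30.4 [0.4733 0.3782 0.0205] op 0.0149 gf 77.9 F [ 0.2  0.3 -2. ]
-0.006 [ 0.3  0.1 -1.2]
-0.005 [-0.2  0.3 -2. ]
-0.004 [-0.6  0.5 -1.5]
-0.003 [ 0.3 -0.5 -2.1]
-0.002 [-0.5  0.3 -1.2]
-0.001 [-0.6 -0.3 -1. ]
0.0 [-6.  -1.3  0.9]
0.001 [-8.3 -0.7  2.1]
0.002 [-12.6  -1.5   4.1]
0.003 [-15.8  -1.9   5.1]
home 35.9 [0.5395 0.3669 0.0204] op 0.0147 gf 79.3 F [-15.9   0.8   5.1]
```

```bash
cat > s5.py <<'E'
from meas import *
from s2f import st
bot.gripper_open(); bot.dwell(.3); st('open')
p=np.array(bot.get_state()['eef_pos']); bot.move_l(p+[0,0,.12],rate=.15)
q=down(-80); bot.movep(tcp([.641,-.123,.0655],q,.16),q); st('away')
for c in ('top','side'):
    rgb,d,m=cam(c,c+'5'); P=cloud(d,m); np.savez(c+'5.npz',rgb=rgb,P=P); rgb=rgb.astype(int); g=rgb.sum(2)
    p=P[reg(P,rgb,(.50,.557,.33,.41),(.040 if c=='side' else .045,.06))]; print('block',len(p),p.mean(0)*1000,*rect(p))
    for n,zr,box in [('neck',(.074,.085),(.6,.7,-.18,-.06)),('shoulder',(.06,.084),(.48,.58,-.17,-.06))]:
        p=P[reg(P,rgb,box,zr)]; print(n,len(p),*([p.mean(0)*1000,*rect(p)] if len(p)>3 else []))
E
cat > s2f.py <<'E'
from h import *
def st(t): s=bot.get_state(); print(t,round(s['clock'],1),np.round(s['eef_pos'],4),'op',round(s['opening'],4),'gf',round(s['grasp_force'],1),'F',np.round(s['ft_force'],1))
E
python3 s5.py; python3 - <<'E'
import cv2
a=cv2.imread('pics/side5.png');b=cv2.imread('pics/top5.png')
cv2.imwrite('pics/l5.png',cv2.hconcat([cv2.resize(a[140:220,260:360],None,fx=4,fy=4),cv2.resize(b[160:240,180:280],None,fx=4,fy=4)]))
E
```

```text
open 36.9 [0.5431 0.3659 0.0203] op 0.0855 gf 0.0 F [ 0.4 -0.3  0.1]
away 39.7 [ 0.6412 -0.1217  0.2065] op 0.0852 gf 0.0 F [-1.  -0.2  0.7]
block 45 [539.11681505 366.02502806  50.02666717] [538.9 366.4] [15.4 22.6] -8.7
neck 16 [ 647.46606518 -110.91760461   77.57964225] [ 645.4 -110.1] [ 9.5 31.1] -21.2
shoulder 11 [ 539.28858284 -135.0199055    77.90012665] [ 539.1 -135.4] [16.9  5.7] 28.8
block 31 [539.24150795 360.82937638  46.01623851] [538.9 360.7] [17.  22.6] -3.8
neck 61 [ 642.1190822  -125.21027614   76.44367168] [ 640.5 -125.1] [37.1 37.3] 40.8
shoulder 223 [ 530.42790445 -132.92113911   73.07304844] [ 531.2 -126. ] [41.3 36.8] 21.7
```

View pics/l5.png

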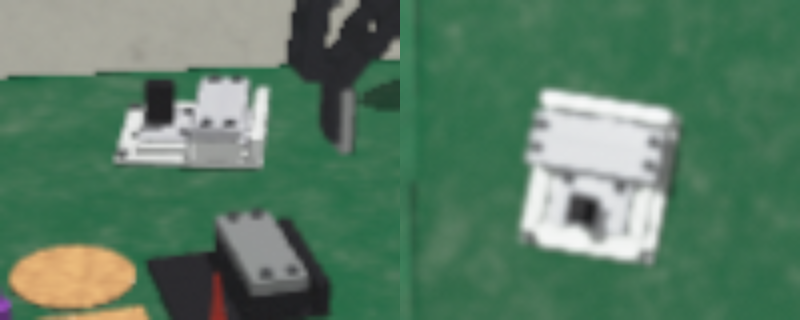

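The grip block sits 30 mm before the bar with its top at 50 mm, so the plate is flat and home (right panel, 583,210). Now I'll return the holder, then the bottle.

```bash
cat > s6.py <<'E'
from meas import *
from s2f import st
q=down(-80); g=np.array([.6415,-.1235,.0655]); t=np.array([.457,.141,.0655])
bot.move_l(tcp(g,q),rate=.12); bot.close_gripper(40); st('closed')
bot.move_l(tcp(g,q,.1),rate=.12); bot.move_l(tcp(t,q,.1)); bot.move_l(tcp(t,q)+[0,0,.001],rate=.08); st('down')
bot.gripper_open(); bot.dwell(.3); bot.move_l(tcp(t,q,.15),rate=.2)
q=tilt(-75,45); g=np.array([.531,-.119,.0625]); t=np.array([.4709,.0503,.0625])
bot.movep(tcp(g+[0,0,.08],q,.14),q); bot.move_l(tcp(g,q,.09)); st('pre')
bot.move_l(tcp(g,q),rate=.08); bot.close_gripper(40); st('closed')
bot.move_l(tcp(g+[0,0,.06],q),rate=.1); bot.move_l(tcp(t+[0,0,.06],q)); bot.move_l(tcp(t+[0,0,.0005],q),rate=.06); st('down')
bot.gripper_open(); bot.dwell(.3); bot.move_l(tcp(t,q,.1)); bot.move_l(tcp(t,q,.1)+[.08,-.12,.1],rate=.25)
qd=down(-90); bot.movep([.55,-.25,.3],qd); st('out')
for c in ('top','side'):
    rgb,d,m=cam(c,c+'6'); P=cloud(d,m); rgb=rgb.astype(int)
    for n,zr,box in [('neck',(.074,.085),(.41,.51,.095,.19)),('shoulder',(.06,.084),(.42,.52,0.,.095)),('block',(.045,.06),(.5,.557,.33,.41))]:
        p=P[reg(P,rgb,box,zr)]; print(n,len(p),*([p.mean(0)*1000,*rect(p)] if len(p)>3 else []))
a=cv2.imread('pics/side6.png');b=cv2.imread('pics/top6.png')
cv2.imwrite('pics/l6.png',cv2.hconcat([cv2.resize(a[120:310,200:400],None,fx=2,fy=2),cv2.resize(b[120:310,200:400],None,fx=2,fy=2)]))
E
python3 s6.py
```

```text
closed 41.8 [ 0.6415 -0.1236  0.0472] op 0.0364 gf 40.3 F [-0.1 -0.1  2.3]
down 46.4 [0.4574 0.1411 0.0485] op 0.037 gf 40.0 F [ 0.1 -0.1 -1. ]
pre 50.5 [ 0.5445 -0.1678  0.1143] op 0.0853 gf 0.0 F [-0.3  0.1  0.8]
closed 52.2 [ 0.5277 -0.1064  0.0496] op 0.0424 gf 40.8 F [-0.2 -0.6  1.2]
down 55.5 [0.4678 0.063  0.05  ] op 0.0422 gf 40.5 F [ 0.6 -0.1 -1.8]
out 58.6 [ 0.5495 -0.2486  0.3003] op 0.0853 gf 0.0 F [ 0.7 -0.1  0.3]
neck 48 [457.96472859 142.89548707  78.24927652] [458.  141.8] [34.9 34.3] -1.3
shoulder 133 [471.71472019  50.12645229  77.89226898] [471.8  49.4] [40.5 43.2] -1.2
block 44 [539.01068634 366.0394648   50.19894234] [539.  366.4] [16.  23.4] -13.5
neck 33 [455.74564543 140.1050081   76.50042909] [456.1 139.9] [35.9 33.8] -14.6
shoulder 170 [471.53967169  35.82304876  72.82463336] [472.4  41.9] [40.4 33.7] 21.9
block 20 [540.47024206 361.50280161  48.07350435] [540.7 363.1] [19.7 19.4] -4.2
```

View pics/l6.png

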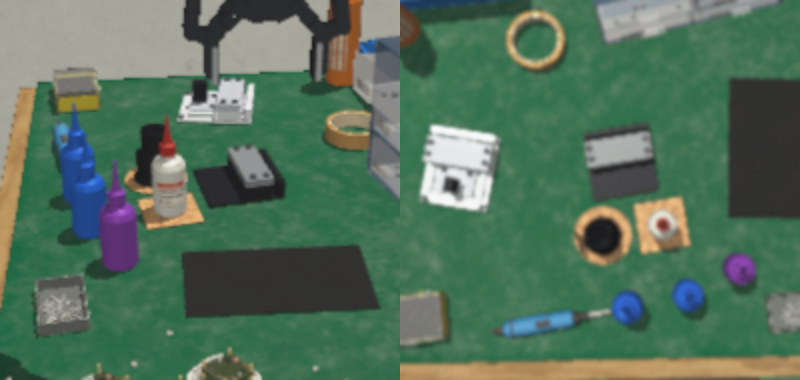

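The holder (603,235) and the bottle (662,224) stand centred on their pads. The plate is still home, and the bystanders haven't moved.

```bash
python3 -c "
from rig import bot
print(bot.sign_off())"
```

```text
the job is handed in; nothing more can be done
None
```

I handed the job in at about 59 s: the plate is flat and home in the fixture, the holder and bottle stand upright within about 2 mm of their pad centres by camera, and the tape roll and cup were left alone; the sign-off gave no verdict.

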